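# Clear the pile on the miniature painter's desk

### The job

Take the pile on the painting desk apart from the top, always emptying the top of a tin before you move that tin. Stand each paint pot upright in the middle of the round holder of its own colour, and lay each tin, lid up, in the middle of the tray of its own lid's colour, lengthwise with the tray. Do not disturb the white mug or the little figure.

Things in the scene. Friction and masses are not known exactly. Their poses are not given: they have to be found in the camera images.
- tin_blue: bottom of the pile: closed flat metal tin with a blue lid, 150 x 64 x 34 mm, about 0.3 kg, loose, lying on the desk; origin at the centre of its underside, x along its length, y along its width, z up.
- tin_yellow: middle of the pile: closed flat metal tin with a yellow lid, 110 x 46 x 26 mm, about 0.16 kg, loose, lying lengthwise on the blue tin's lid; origin at the centre of its underside, x along its length, y along its width, z up.
- pot_red: closed paint pot with a red cap and a red band: 34 mm in diameter and 46 mm high over its whole height, about 60 g, loose; at the start it stands upright near one end of the yellow tin's lid, its axis about 30 mm from the middle along the tin's length (either pot may be at either end); origin at the centre of its underside, z up.
- pot_green: closed paint pot with a green cap and a green band: 34 mm in diameter and 46 mm high over its whole height, about 60 g, loose; at the start it stands upright near one end of the yellow tin's lid, its axis about 30 mm from the middle along the tin's length (either pot may be at either end); origin at the centre of its underside, z up.
- tray_blue: shallow blue open tray, fixed to the desk, 190 x 106 mm outside and 10 mm high, floor 5 mm thick, rim 5 mm thick and standing 5 mm above the floor; origin at the centre of its underside, on the desk top, x along its length, y along its width. Both trays are the same size; only the colour differs.
- tray_yellow: shallow yellow open tray, fixed to the desk, 190 x 106 mm outside and 10 mm high, floor 5 mm thick, rim 5 mm thick and standing 5 mm above the floor; origin at the centre of its underside, on the desk top, x along its length, y along its width. Both trays are the same size; only the colour differs.
- holder_red: low round red pot holder (a shallow dish), fixed to the desk, 72 mm outer diameter, 10 mm high, floor 6 mm thick, rim 5 mm thick and standing 4 mm above the floor (62 mm clear inside); origin at the centre of its underside, on the desk top.
- holder_green: low round green pot holder (a shallow dish), fixed to the desk, 72 mm outer diameter, 10 mm high, floor 6 mm thick, rim 5 mm thick and standing 4 mm above the floor (62 mm clear inside); origin at the centre of its underside, on the desk top.
- mug: bystander: white ceramic cup without a handle, 72 mm across the rim, 80 mm high, loose; origin at the centre of its underside. Leave it alone.
- figure: bystander: painted miniature figure of a spearman, on a black round base 40 mm across, 66 mm high, loose; origin at the centre of its underside. Leave it alone.
Things that resemble listed ones, but are neither listed nor needed, are in the scene too. Several things have the shape of the tray_blue; the one meant has the colours described above.

How it is judged:
At the end, for the whole second after the job is handed in: Each pot upright (0.1 rad) on the floor of its own colour's holder, each tin flat, lid up, on the floor of its own colour's tray: all within 12 mm of the holder's or tray's centre, the tins within 0.15 rad of the tray's length (either way round), all at rest (horizontal distance between pot_red and holder_red below 0.012 m and z of pot_red in the frame of holder_red between 0.003 and 0.009 m and angle between each of pot_red, pot_green, tin_yellow, tin_blue's own z axis and vertical below 0.1 rad and linear speed of each of pot_red, pot_green, tin_yellow, tin_blue below 0.02 m/s and angular speed of each of pot_red, pot_green, tin_yellow, tin_blue below 0.2 rad/s and horizontal distance between pot_green and holder_green below 0.012 m and z of pot_green in the frame of holder_green between 0.003 and 0.009 m and horizontal distance between tin_yellow and tray_yellow below 0.012 m and z of tin_yellow in the frame of tray_yellow between 0.002 and 0.008 m and angle between the x axis of tin_yellow and the x axis of tray_yellow, either way round below 0.15 rad and horizontal distance between tin_blue and tray_blue below 0.012 m and z of tin_blue in the frame of tray_blue between 0.002 and 0.008 m and angle between the x axis of tin_blue and the x axis of tray_blue, either way round below 0.15 rad); the robot touches nothing.
It fails at once if the mug or the figure is pushed more than 20 mm or tipped more than 0.4 rad (distance of any of mug, figure from where it was at the start of the episode above 0.02 m or angle between any of mug, figure's own z axis and vertical above 0.4 rad).
It fails at once if the yellow tin is moved more than 30 mm with a pot still on it (distance of tin_yellow from where it was at the start of the episode above 0.03 m and (contact force between tin_yellow and pot_red above 0.1 N or contact force between tin_yellow and pot_green above 0.1 N)).
It fails at once if the blue tin is moved more than 30 mm with the yellow tin or a pot still on it (distance of tin_blue from where it was at the start of the episode above 0.03 m and (contact force between tin_blue and tin_yellow above 0.1 N or contact force between tin_blue and pot_red above 0.1 N or contact force between tin_blue and pot_green above 0.1 N)).
It also fails if it takes over 138 s, if anything falls off the work surface, if the arm or the gripper's body presses on something with over 40 N, if the wrist force passes 120 N, or if a joint passes its speed limit or range.

### The arm

A 6-joint arm with a two-finger parallel gripper is mounted at the origin on the work surface. World frame = base frame: x ahead of the robot, y to its left, z up, the work surface at z = 0. Lengths are in m, angles in rad, forces in N, time in s.
With the tool pointing down it reaches from about 0.275 to 0.725 m from the base axis. Payload 15.9 kg.
Tool frame: the origin (TCP) lies midway between the tips of the shut fingers; the grasp point (between the pads) lies 19 mm behind it; z points along the fingers, y is the line along which they close (so a half turn about z gives the same grasp; the last joint's range is limited). The gripper opens to 85 mm and grips with 20 to 120 N. Pads are 22 mm wide; open, the fingers measure 114 mm over their backs; the gripper's body (76 mm by 85 mm) begins 54 mm behind the grasp point. The pads swing forward as they close: fully open they stand 13 mm farther back than shut.
Start: joints at [-1.262, 0.213, -0.034, 1.323, 0, 1.571], TCP at [0.152, -0.476, 0.231] pointing down, gripper open.
Joint ranges: [-2.98, 2.98], [-0.74, 1.72], [-1.14, 1.35], [-2.1, 2.04], [-1.57, 1.44], [-3.14, 3.14]. Speed limits (rad/s): [1.89, 1.89, 2.39, 2.57, 3.14, 3.14].

### API

Orientations are given as [roll, pitch, yaw] about the fixed x, y, z axes, in that order (R = Rz(yaw) Ry(pitch) Rx(roll)).
In Python, from cell import sensors, cams, order gives the robot as it stands.
- The arm moves only by the tool arm_command, never from a script. Its argument "moves" is a list of rows, each a list of 5 numbers: the finger opening in cm, from 0 to 8.54, then the shift along the world's x, y, z in cm, then the turn about the world's z in rad. A call has 1 to 8 rows; each row shifts and turns the commanded pose from where the row before left it; what a row does not reach is not made up. A row lasts 1/8 s, in which the tool goes at most 62.5 mm and 10.7 degrees, less where a joint would pass 70% of its speed; a pose out of reach is approached as far as the arm can. A call with a gripper value outside its range is refused whole. The fingers move at their own pace and stop on an object; the grip force is fixed at half the most. Time passes only in rows, so rows that do not move let the fingers close. It gives the time, the measured TCP pose, the force, the opening and the grip force at its end, in the units of the state.
- sensors.state(): the state, without advancing time (a new reading comes with each control period).
- cams.read_camera(name): name is "scene" or "top"; returns the picture (480x640x3 uint8, red, green, blue); there is no depth.
- cams.camera_params(name): a dict with "mtx" (3x3 intrinsics, pixels), "k1" (the pictures are not rectified: a ray, as slopes to the right and down, at radius r is drawn at 1 + k1 r^2 times it, then the intrinsics apply), "world_from_camera" (4x4, takes a point from camera to world coordinates). Camera axes: x right, y down, z forward; pixel columns grow to the right and rows downward; lengths in m; the calibration is good to about 2 mm. A picture is of the moment at which its call begins. camera_params takes no time and is no camera call.
- order.finish_job(): hands the job in; it is judged then, once.
The state is a dict: "clock": time; "joints": joint angles; "qd": joint speeds; "effort": joint torques, N m; "tool_pos": TCP position; "tcp_rot": TCP orientation; "wrist_force": force on the tool from outside, world axes, zero at the start; "torque": the same for the moment, N m; "gripper_width": opening from 0.0 (shut) to 1.0 (fully open); "grip_force": force on a finger pad.
Only numpy, scipy, OpenCV 4.12 (cv2) and the standard library are available. Lean on these libraries where they do the work, as an engineer would, in place of code of your own. Each camera call takes 0.05 s, during which the arm holds its last target. There are 200 camera calls.

## Working session

There is one attempt and no reset: what is moved stays moved. The work goes in short steps, Python scripts to look and compute and a tool call to move; the robot and the scene stay as the last step left them, time stands still between calls to the robot, and variables do not carry over. Pictures are saved under pics/ and viewed, at most 14 in all, crops included, and the job is handed in when it is done.

Besides the shell and the picture viewer there is one more tool, called after "Emit:" as name(argument=value, ...), one argument or row to a line, values as JSON. arm_command: Moves the arm, as the interface text tells. Its arguments: {"type":"object","properties":{"moves":{"type":"array","items":{"type":"array","items":{"type":"number"}}}},"required":["moves"]}

```bash
mkdir -p pics; cat > h.py <<'E'
import numpy as np, cv2
from cell import sensors, cams, order
def snap(n,f=None):
    im=np.array(cams.read_camera(n))
    if f: cv2.imwrite('pics/'+f,im[:,:,::-1])
    return im
def ray(n,uv):
    p=cams.camera_params(n); K=np.array(p['mtx']); k=p['k1']; T=np.array(p['world_from_camera'])
    uv=np.atleast_2d(np.array(uv,float))
    d=(uv-K[:2,2])/[K[0,0],K[1,1]]; s=d.copy()
    for _ in range(30): s=d/(1+k*(s**2).sum(1,keepdims=True))
    v=np.c_[s,np.ones(len(s))]@T[:3,:3].T
    return T[:3,3],v
def plane(n,uv,z):
    o,v=ray(n,uv); return o+v*((z-o[2])/v[:,2])[:,None]
def proj(n,P):
    p=cams.camera_params(n); K=np.array(p['mtx']); k=p['k1']; T=np.array(p['world_from_camera'])
    c=(np.atleast_2d(P)-T[:3,3])@T[:3,:3]; s=c[:,:2]/c[:,2:]; s=s*(1+k*(s**2).sum(1,keepdims=True))
    return s*[K[0,0],K[1,1]]+K[:2,2]
E
python3 - <<'E'
from h import *
for n in('top','scene'):
    snap(n,n+'0.png'); p=cams.camera_params(n); print(n,np.round(p['world_from_camera'],3).tolist(),np.round(p['mtx'],1).tolist(),p['k1'])
print(sensors.state())
E
```

```text
top [[0.009, -0.99, 0.141, 0.316], [-1.0, -0.007, 0.011, -0.016], [-0.01, -0.141, -0.99, 1.377], [0.0, 0.0, 0.0, 1.0]] [[609.0, 0.0, 320.1], [0.0, 609.0, 235.3], [0.0, 0.0, 1.0]] 0.05036279127639857
scene [[0.041, 0.679, -0.733, 1.243], [0.999, -0.029, 0.029, -0.044], [-0.002, -0.734, -0.679, 0.767], [0.0, 0.0, 0.0, 1.0]] [[520.2, 0.0, 324.4], [0.0, 520.2, 236.3], [0.0, 0.0, 1.0]] -0.10349266679560681
{'clock': 0.1, 'joints': array([-1.26200463e+00,  2.13315897e-01, -3.49941668e-02,  1.32347805e+00,
        1.01372982e-06,  1.57076791e+00]), 'qd': array([-8.84980544e-04, -1.84776372e-03,  6.01735810e-05,  1.89592754e-03,
       -5.20016399e-04,  3.05714130e-04]), 'effort': array([ 6.73561826e-04, -6.87248397e+01,  4.87803197e+01,  1.22747183e-02,
        9.26226085e-05, -3.44440295e-06]), 'tool_pos': array([ 0.15186318, -0.47606544,  0.23086203]), 'tcp_rot': array([-3.14060087e+00, -1.04191089e-06,  3.08820112e-01]), 'wrist_force': array([ 0.83039595, -0.27976382,  0.24020734]), 'torque': array([-0.05659352, -0.03047959,  0.00319772]), 'grip_force': 0.0, 'gripper_width': 0.9981580222291123}
```

View pics/top0.png

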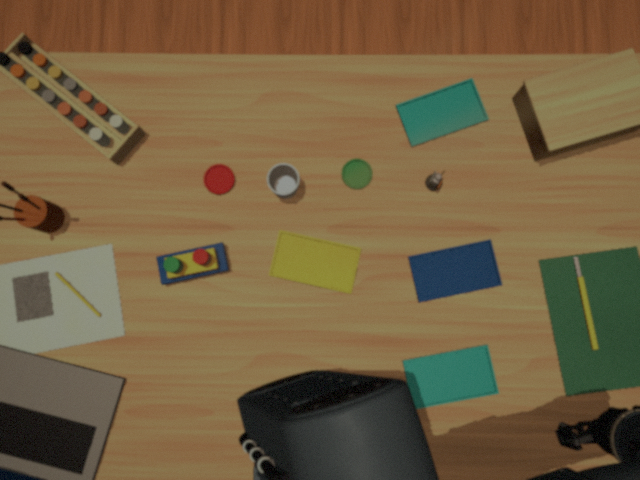

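View pics/scene0.png

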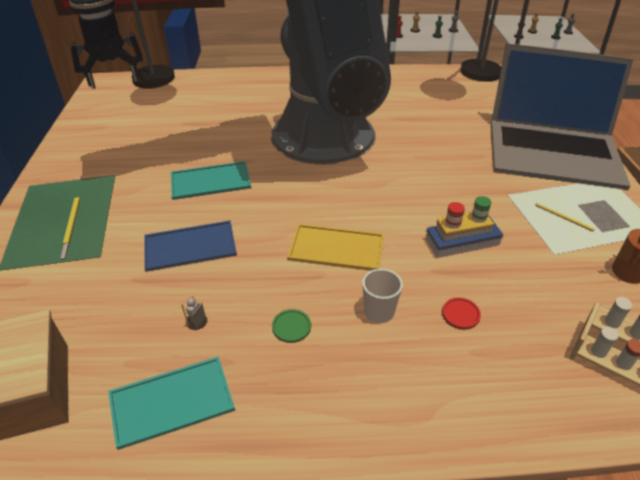

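Candidates in the top view:
- **Blue tray:** the navy one at (455,270). The teal ones at (442,112) and (450,376) are decoys.
- **Yellow tray:** (316,263).
- **Holders:** red (220,179), green (357,174).
- **Pots:** red (202,257), green (173,265), both on the pile. The paint rack at (75,95) only resembles them.
- **Bystanders:** mug (284,180), figure (435,181).

```bash
cat > m.py <<'E'
from h import *
def blob(im,roi,kind):
    x0,y0,x1,y1=roi; h=cv2.cvtColor(im,cv2.COLOR_RGB2HSV)[y0:y1,x0:x1]
    H,S,V=[h[:,:,i].astype(int) for i in range(3)]
    m={'red':((H<7)|(H>172))&(S>150)&(V>90),'green':(H>45)&(H<85)&(S>90)&(V>40),'yellow':(H>21)&(H<34)&(S>165)&(V>90),'blue':(H>98)&(H<128)&(S>110)&(V>25)}[kind].astype('uint8')
    c=max(cv2.findContours(m,cv2.RETR_EXTERNAL,cv2.CHAIN_APPROX_NONE)[0],key=cv2.contourArea)
    return c[:,0,:]+[x0,y0]
def rect(P):
    (c,s,a)=cv2.minAreaRect((P[:,:2]*1000).astype('float32')); 
    if s[0]<s[1]: s=s[::-1];a+=90
    a=(a+90)%180-90
    return np.round([c[0],c[1],s[0],s[1],a],1), round(float(np.radians(a)),3)
E
python3 - <<'E'
from m import *
im=snap('top'); sc=snap('scene')
for nm,roi,k,z in [('tray_y',(265,225,370,300),'yellow',.01),('tray_b',(400,232,510,308),'blue',.01),('hold_r',(195,155,245,200),'red',.01),('hold_g',(335,150,380,195),'green',.01),('tin_b',(150,235,240,290),'blue',.034),('tin_y',(150,235,240,290),'yellow',.06),('pot_r',(150,235,240,290),'red',.106),('pot_g',(150,235,240,290),'green',.106)]:
    c=blob(im,roi,k); print(nm,len(c),cv2.boundingRect(c),*rect(plane('top',c,z)))
for nm,roi,k,z in [('tray_y',(280,215,395,275),'yellow',.01),('tray_b',(135,215,245,275),'blue',.01),('hold_r',(435,290,490,335),'red',.01),('hold_g',(265,300,320,350),'green',.01),('tin_y',(425,190,510,255),'yellow',.06),('tin_b',(425,190,510,255),'blue',.034)]:
    c=blob(sc,roi,k); print('scene',nm,len(c),*rect(plane('scene',c,z)))
print('mug',plane('top',[[284,177]],.08),'fig',plane('top',[[433,183]],.0),plane('scene',[[196,323]],0),plane('scene',[[381,284]],.08))
a=cv2.resize(im[225:305,140:260],None,fx=5,fy=5,interpolation=2);b=cv2.resize(sc[185:260,420:520],None,fx=5,fy=5)
o=np.zeros((400,800,3),'uint8');o[:,:400]=cv2.resize(a,(400,267))[:1]*0
o[:267,:400]=cv2.resize(a,(400,267));o[:300,400:]=cv2.resize(b,(400,300));cv2.imwrite('pics/crop0.png',o[:,:,::-1])
E
```

```text
tray_y 3 (271, 272, 2, 2) [426.6 107.4   3.2   1.6  45.8] 0.799
tray_b 242 (410, 241, 90, 60) [ 434.4 -301.7  184.6   99.4  -77.6] -1.355
hold_r 83 (204, 165, 31, 29) [640.4 232.9  69.   65.8 -89.5] -1.562
hold_g 82 (343, 160, 26, 26) [ 6.579e+02 -8.060e+01  5.880e+01  5.740e+01  2.000e-01] 0.004
tin_b 87 (158, 257, 25, 26) [432.2 330.6  59.1  44.4  13.2] 0.23
tin_y 21 (179, 258, 9, 7) [447.2 294.8  22.1   6.4  54.1] 0.944
pot_r 40 (194, 249, 15, 15) [451.9 247.8  29.8  29.3   2. ] 0.036
pot_g 46 (163, 256, 18, 16) [433.2 308.9  35.   31.4  64.1] 1.118
scene tray_y 391 [457.3   9.6 181.   93.5  77.4] 1.351
scene tray_b 110 [ 426.8 -319.2   52.6   38.4   -8.8] -0.154
scene hold_r 96 [645.9 234.   71.4  71.   -2.9] -0.051
scene hold_g 98 [659.1 -81.8  68.1  67.8  -2.2] -0.039
scene tin_y 74 [440.5 297.7  68.4  37.8 -79.2] -1.381
scene tin_b 1 [456.8 347.3   0.    0.    0. ] 0.0
mug [[0.62923982 0.07852257 0.08      ]] fig [[ 0.63644615 -0.25938776  0.        ]] [[ 0.64144053 -0.25936769  0.        ]] [[0.62994172 0.08007792 0.08      ]]
```

View pics/crop0.png

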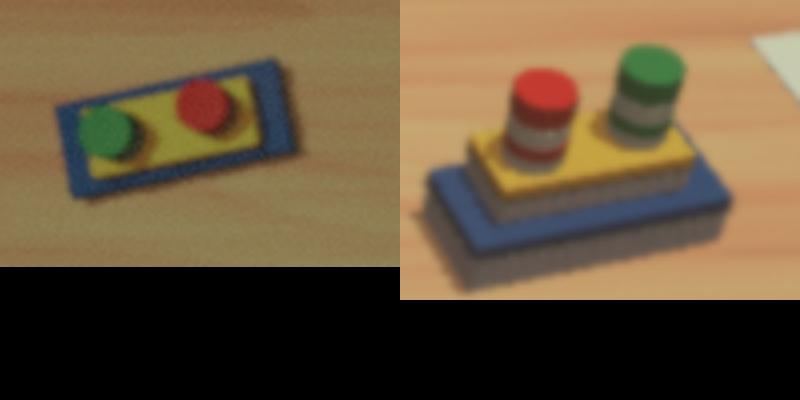

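The crop shows the pile with the red pot at the robot's right end and the green one at the left end, as expected. The yellow mask in the top view is poor, so I'll redo it later. Setting out towards the red pot.

Emit:
arm_command(
  moves=[
    [7, 3, 4, 0, 0.1],
    [7, 3, 4, 0, 0.17],
    [7, 3, 4, 0, 0.17],
    [7, 3, 4, 0, 0.17],
    [7, 3, 4, 0, 0.17],
    [7, 3, 4, 0, 0.17],
    [7, 3, 4, 0, 0.17],
    [7, 3, 4, 0, 0.17],
  ],
)

```text
clock: 1.2
tool_pos: [0.3927, -0.1548, 0.2314]
tcp_rot: [3.141, 0.0, 1.604]
wrist_force: [0.3, -1.0, -0.1]
gripper_width: 0.82
grip_force: 0.0
```

```bash
python3 - <<'E'
from m import *
im=snap('top'); sc=snap('scene')
for (x,y) in [(200,265),(187,268),(316,263),(280,240),(215,250)]: print('top',x,y,cv2.cvtColor(im[y:y+1,x:x+1],cv2.COLOR_RGB2HSV)[0,0])
for (x,y) in [(190,245),(475,240),(437,236),(470,222),(335,248)]: print('sc',x,y,cv2.cvtColor(sc[y:y+1,x:x+1],cv2.COLOR_RGB2HSV)[0,0])
E
```

```text
top 200 265 [ 23 167 128]
top 187 268 [ 24 166 140]
top 316 263 [ 27 158 153]
top 280 240 [ 26 156 147]
top 215 250 [20 87 76]
sc 190 245 [108 114 114]
sc 475 240 [111  77  79]
sc 437 236 [109 100 107]
sc 470 222 [ 22 170 198]
sc 335 248 [ 21 172 199]
```

Emit:
arm_command(
  moves=[
    [7, 0.5, 5, 0, 0.1],
    [7, 0.5, 5, 0, 0.166],
    [7, 1, 5, 0, 0],
    [7, 1, 5, 0, 0],
    [7, 1, 5, 0, 0],
  ],
)

```text
clock: 1.92
tool_pos: [0.432, 0.0949, 0.2314]
tcp_rot: [3.141, 0.0, 1.863]
wrist_force: [1.2, -1.0, 0.4]
gripper_width: 0.816
grip_force: 0.0
```

```bash
sed -i "s/'yellow':.*V>90),'blue'.*V>25)/'yellow':(H>19)\&(H<34)\&(S>130)\&(V>80),'blue':(H>98)\&(H<128)\&(S>70)\&(V>25)/" m.py
python3 - <<'E'
from m import *
im=snap('top'); sc=snap('scene')
for nm,roi,k,z in [('tray_y',(265,225,370,300),'yellow',.01),('tray_b',(400,232,510,308),'blue',.01),('tin_b',(150,235,240,290),'blue',.034),('tin_y',(150,235,240,290),'yellow',.06),('pot_r',(150,235,240,290),'red',.106),('pot_g',(150,235,240,290),'green',.106)]:
    c=blob(im,roi,k); print(nm,len(c),*rect(plane('top',c,z)))
for nm,roi,k,z in [('tray_y',(280,215,395,275),'yellow',.01),('tray_b',(135,215,245,275),'blue',.01),('tin_y',(425,190,510,255),'yellow',.06),('tin_b',(425,190,510,255),'blue',.034)]:
    c=blob(sc,roi,k); print('scene',nm,len(c),*rect(plane('scene',c,z)))
a=sc[150:270,390:540]; cv2.imwrite('pics/crop1.png',cv2.resize(a,(750,600))[:,:,::-1])
E
```

```text
tray_y 200 [463.1  -6.3 163.3  77.3  77.3] 1.35
tray_b 245 [ 434.4 -301.8  185.9  101.2  -77.7] -1.356
tin_b 78 [430.2 339.1  60.7  29.8  14.7] 0.257
tin_y 18 [416.2 320.6  13.3  10.8 -89.6] -1.564Traceback (most recent call last):
  File "<stdin>", line 4, in <module>
  File "m.py", line 6, in blob
    c=max(cv2.findContours(m,cv2.RETR_EXTERNAL,cv2.CHAIN_APPROX_NONE)[0],key=cv2.contourArea)
ValueError: max() iterable argument is empty
```

```bash
python3 - <<'E'
from m import *
im=cv2.imread('pics/top0.png')[:,:,::-1].copy(); sc=cv2.imread('pics/scene0.png')[:,:,::-1].copy()
def disc(n,c,z,r):
    P=plane(n,c,z)[:,:2]; o=ray(n,[0,0])[0][:2]; d=P.mean(0)-o; d/=np.hypot(*d); e=np.array([-d[1],d[0]])
    a=P@d; b=P@e; return np.round(((a.max()-r)*d+(b.max()+b.min())/2*e)*1000,1), np.round(1000*(b.max()-b.min()),1)
for k in('red','green'):
    print(k,'top',disc('top',blob(im,(150,235,240,290),k),.106,.017),'scene',disc('scene',blob(sc,(425,190,510,255),k),.106,.017))
for nm,img,n,roi,k,z in [('tray_y',im,'top',(265,225,370,300),'yellow',.01),('tin_b',im,'top',(150,235,240,290),'blue',.034),('tin_y',im,'top',(150,235,240,290),'yellow',.06),
  ('tray_y',sc,'scene',(280,215,395,275),'yellow',.01),('tray_b',sc,'scene',(135,215,245,275),'blue',.01),('tin_y',sc,'scene',(425,190,510,255),'yellow',.06),('tin_b',sc,'scene',(425,190,510,255),'blue',.034)]:
    c=blob(img,roi,k); print(n,nm,len(c),*rect(plane(n,c,z)))
E
```

```text
red top (array([451.6, 248.1]), np.float64(28.9)) scene (array([455. , 250.7]), np.float64(29.5))
green top (array([434.3, 309.4]), np.float64(31.5)) scene (array([439.2, 310.5]), np.float64(29.1))
top tray_y 253 [452.   11.  193.3 108.6  77.7] 1.356
top tin_b 265 [443.4 281.7 146.4  60.8 -77.2] -1.348
top tin_y 110 [443.9 267.   86.3  45.6 -78.1] -1.363
scene tray_y 241 [453.3  12.3 190.7 108.1  78. ] 1.361
scene tray_b 236 [ 437.2 -300.   183.1  102.6  -77.8] -1.357
scene tin_y 120 [444.3 280.5 107.8  44.1 -77.5] -1.353
scene tin_b 162 [461.6 284.1 150.5  56.5 -88.5] -1.545
```

Emit:
arm_command(
  moves=[
    [7, 0.5, 4, 0, -0.074],
    [7, 0.5, 4, 0, 0],
    [7, 0.5, 4, 0, 0],
    [7, 0.5, 3.5, 0, 0],
    [7, 0, 0, -3.4, 0],
    [7, 0, 0, -4, 0],
    [7, 0, 0, -3, 0],
    [7, 0, 0, -1, 0],
  ],
)

```text
clock: 3.02
tool_pos: [0.4513, 0.2473, 0.1158]
tcp_rot: [-3.139, 0.001, 1.79]
wrist_force: [-0.9, 0.4, 0.6]
gripper_width: 0.823
grip_force: 0.0
```

```bash
python3 - <<'E'
from m import *
sc=snap('scene'); print(sensors.state()['tool_pos'])
a=sc[150:270,390:540]; cv2.imwrite('pics/crop1.png',cv2.resize(a,(750,600))[:,:,::-1])
E
```

```text
[0.4514097  0.24749886 0.11573902]
```

View pics/crop1.png

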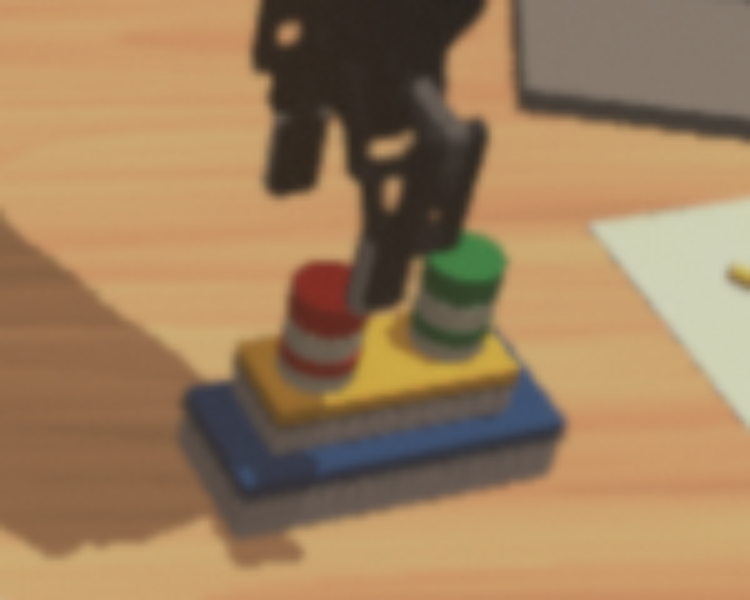

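```bash
python3 - <<'E'
from h import *
P=np.array([.4514,.2475,.126]); d=np.array([np.cos(.22),np.sin(.22),0])
q=proj('scene',[P-d*.035,P,P+d*.035,[.452,.250,.106],[.4514,.2475,.106]]); print(np.round((q-[390,150])*5))
E
```

```text
[[290. 190.]
 [328. 242.]
 [367. 297.]
 [326. 282.]
 [320. 281.]]
```

The prediction and the picture agree: fingertips at crop (290,190) and (370,300), cap centre at about (328,283). Descend and grip.

Emit:
arm_command(
  moves=[
    [7, 0.1, 0.25, -2, 0],
    [7, 0, 0, -2, 0],
    [7, 0, 0, -0.8, 0],
    [3, 0, 0, 0, 0],
    [2.5, 0, 0, 0, 0],
    [2.5, 0, 0, 0, 0],
    [2.5, 0, 0, 0, 0],
    [2.5, 0, 0, 0, 0],
  ],
)

```text
clock: 4.08
tool_pos: [0.4536, 0.2514, 0.0705]
tcp_rot: [3.14, -0.0, 1.791]
wrist_force: [-1.6, -1.1, 6.8]
gripper_width: 0.389
grip_force: 59.2
```

Emit:
arm_command(
  moves=[
    [2.5, 0, 0, 1, 0],
    [2.5, 0, 0, 3, 0],
    [2.5, 0, 0, 5, 0],
    [2.5, 3, 0, 1, 0],
    [2.5, 4, -0.5, 0, 0],
    [2.5, 4, -0.5, 0, 0],
    [2.5, 4, -0.4, 0, 0],
    [2.5, 3.9, -0.4, 0, 0],
  ],
)

```text
clock: 5.08
tool_pos: [0.6432, 0.2329, 0.1704]
tcp_rot: [3.141, -0.0, 1.791]
wrist_force: [-0.2, 1.1, 0.1]
gripper_width: 0.381
grip_force: 59.7
```

Emit:
arm_command(
  moves=[
    [2.5, 0, 0, -3, 0],
    [2.5, 0, 0, -4, 0],
    [2.5, 0, 0, -3, 0],
    [2.5, 0, 0, -1, 0],
    [2.5, 0, 0, 0, 0],
  ],
)

```text
clock: 5.7
tool_pos: [0.6421, 0.2332, 0.0601]
tcp_rot: [3.141, -0.0, 1.791]
wrist_force: [1.4, -0.6, 0.0]
gripper_width: 0.385
grip_force: 59.8
```

```bash
python3 - <<'E'
from m import *
sc=snap('scene'); print(sensors.state()['tool_pos'])
a=sc[220:340,390:540]; cv2.imwrite('pics/crop2.png',cv2.resize(a,(750,600))[:,:,::-1])
E
```

```text
[0.64251311 0.23338385 0.0607374 ]
```

View pics/crop2.png

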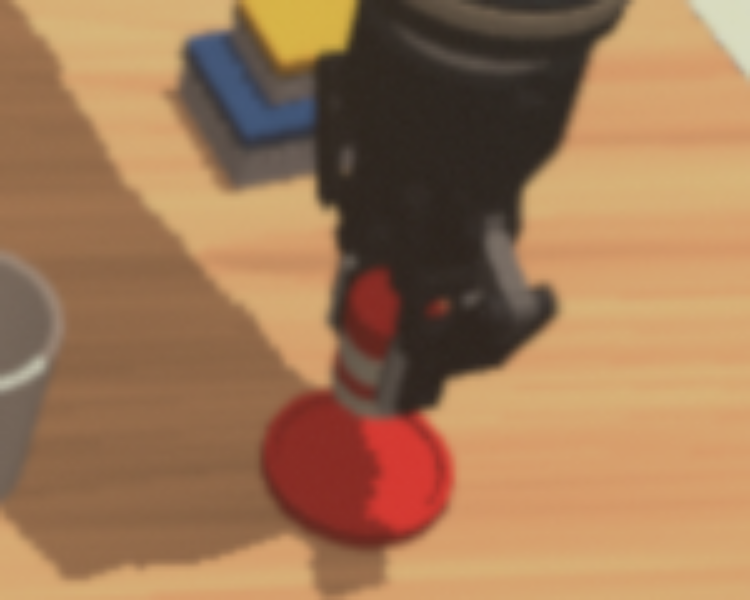

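Red pot held upright above the holder. Lower and release.

Emit:
arm_command(
  moves=[
    [2.5, 0, 0, -1.5, 0],
    [2.5, 0, 0, -1.5, 0],
    [2.5, 0, 0, -0.9, 0],
    [2.5, 0, 0, -0.3, 0],
    [2.5, 0, 0, 0, 0],
    [2.5, 0, 0, 0, 0],
  ],
)

```text
clock: 6.5
tool_pos: [0.6422, 0.2332, 0.0175]
tcp_rot: [3.141, -0.0, 1.791]
wrist_force: [-0.7, 0.8, -1.3]
gripper_width: 0.376
grip_force: 59.9
```

Emit:
arm_command(
  moves=[
    [2.5, 0, 0, -0.1, 0],
    [2.5, 0, 0, 0, 0],
  ],
)

```text
clock: 6.75
tool_pos: [0.6422, 0.2332, 0.0166]
tcp_rot: [3.141, -0.0, 1.791]
wrist_force: [-1.0, -0.1, 1.5]
gripper_width: 0.385
grip_force: 60.1
```

Emit:
arm_command(
  moves=[
    [5, 0, 0, 0, 0],
    [6, 0, 0, 0, 0],
    [7, 0, 0, 0, 0],
    [7, 0, 0, 3, 0],
    [7, 0, 0, 5, 0],
    [7, 0, 0, 5, 0],
    [7, -3, 1, 2, 0],
    [7, -4, 1.5, 0, 0],
  ],
)

```text
clock: 7.75
tool_pos: [0.5725, 0.2585, 0.168]
tcp_rot: [3.138, -0.001, 1.79]
wrist_force: [0.2, 0.2, -0.2]
gripper_width: 0.817
grip_force: 0.0
```

Emit:
arm_command(
  moves=[
    [7, -4, 1.5, 0, 0],
    [7, -4, 1.5, 0, 0],
    [7, -4, 1.5, 0, 0],
    [7, -1.4, 0.7, 0, 0],
    [7, 0, 0, -4, 0],
    [7, 0, 0, -2, 0],
    [7, 0, 0, 0, 0],
  ],
)

```text
clock: 8.62
tool_pos: [0.4376, 0.3096, 0.1052]
tcp_rot: [-3.139, 0.001, 1.791]
wrist_force: [-0.5, -0.3, 0.9]
gripper_width: 0.817
grip_force: 0.0
```

```bash
python3 - <<'E'
from m import *
sc=snap('scene'); t=sensors.state()['tool_pos']; print(t)
from math import *
print(np.round((proj('scene',[[.643,.2335,.052],[t[0],t[1],.106],[.4375,.310,.106]])-[390,180])*5))
a=sc[180:330,390:540]; cv2.imwrite('pics/crop3.png',cv2.resize(a,(600,600))[:,:,::-1])
im=snap('top')
for n,i,roi in(('scene',sc,(425,255,500,340)),('top',im,(195,140,250,205))):
    c=blob(i,roi,'red'); print(n,*rect(plane(n,c,.01)))
E
```

```text
[0.43819859 0.30997901 0.10634961]
[[373. 584.]
 [462. 107.]
 [462. 105.]]
scene [639.4 239.7  90.8  69.5 -48.2] -0.841
top [640.4 232.9  69.1  65.8 -89.5] -1.562
```

View pics/crop3.png

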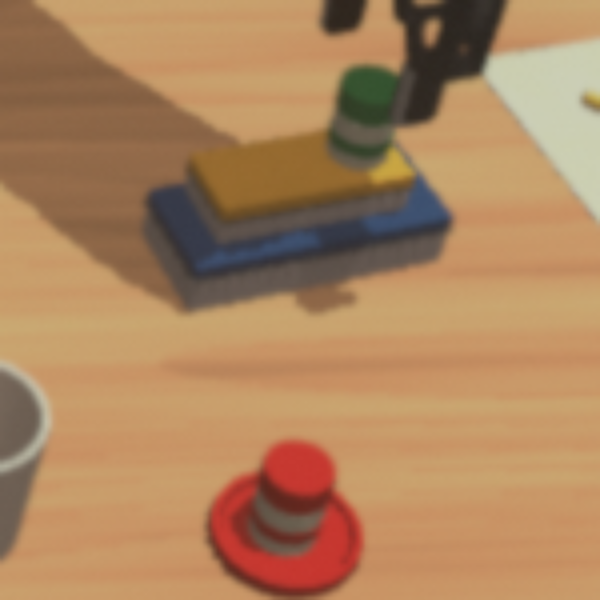

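Red stands in the middle of its holder (cap centre at (298,468) in the crop, predicted (298,467)). Green's cap is also exactly where predicted.

Emit:
arm_command(
  moves=[
    [7, 0, 0, -2, 0],
    [7, 0, 0, -1.7, 0],
    [7, 0, 0, 0, 0],
    [3, 0, 0, 0, 0],
    [2.5, 0, 0, 0, 0],
    [2.5, 0, 0, 0, 0],
    [2.5, 0, 0, 0, 0],
    [2.5, 0, 0, 0, 0],
  ],
)

```text
clock: 9.72
tool_pos: [0.4385, 0.3106, 0.0705]
tcp_rot: [3.14, -0.001, 1.791]
wrist_force: [-1.7, -0.5, 9.0]
gripper_width: 0.381
grip_force: 58.9
```

Emit:
arm_command(
  moves=[
    [2.5, 0, 0, 1, 0],
    [2.5, 0, 0, 3, 0],
    [2.5, 0, 0, 5, 0],
    [2.5, 1, -2, 4, 0],
    [2.5, 1, -4, 0, 0],
    [2.5, 1, -4, 0, 0],
    [2.5, 1, -4, 0, 0],
    [2.5, 1, -4, 0, 0],
  ],
)

```text
clock: 10.72
tool_pos: [0.4882, 0.1289, 0.2003]
tcp_rot: [3.141, -0.0, 1.791]
wrist_force: [1.0, 0.3, -1.1]
gripper_width: 0.381
grip_force: 59.6
```

Emit:
arm_command(
  moves=[
    [2.5, 2, -4, 0, 0],
    [2.5, 3, -4, 0, 0],
    [2.5, 3, -4, 0, 0],
    [2.5, 3, -4, 0, 0],
    [2.5, 3, -4, 0, 0],
    [2.5, 3, -1.2, 0, 0],
    [2.5, 0, 0, 0, 0],
  ],
)

```text
clock: 11.6
tool_pos: [0.659, -0.083, 0.1989]
tcp_rot: [-3.141, -0.0, 1.789]
wrist_force: [-0.3, -0.3, -0.2]
gripper_width: 0.379
grip_force: 59.8
```

Emit:
arm_command(
  moves=[
    [2.5, 0, 0, -3, 0],
    [2.5, 0, 0, -4, 0],
    [2.5, 0, 0, -4, 0],
    [2.5, 0, 0, -4, 0],
    [2.5, 0, 0, -1, 0],
    [2.5, 0, 0, 0, 0],
  ],
)

```text
clock: 12.35
tool_pos: [0.658, -0.0816, 0.0403]
tcp_rot: [3.141, 0.0, 1.791]
wrist_force: [-0.4, -0.0, -1.2]
gripper_width: 0.383
grip_force: 59.8
```

Emit:
arm_command(
  moves=[
    [2.5, 0, 0, -1.4, 0],
    [2.5, 0, 0, -0.7, 0],
    [2.5, 0, 0, -0.25, 0],
    [2.5, 0, 0, 0, 0],
    [2.5, 0, 0, 0, 0],
  ],
)

```text
clock: 12.98
tool_pos: [0.658, -0.0819, 0.0166]
tcp_rot: [3.141, 0.0, 1.791]
wrist_force: [-4.7, -0.1, 8.0]
gripper_width: 0.379
grip_force: 60.4
```

Emit:
arm_command(
  moves=[
    [5, 0, 0, 0, 0],
    [6, 0, 0, 0, 0],
    [7, 0, 0, 0, 0],
    [7, 0, 0, 3, 0],
    [7, 0, 0, 5, 0],
    [7, 0, 0, 5, 0],
    [7, -4, 0, 2, 0],
    [7, -4, 0, 0, 0],
  ],
)

```text
clock: 13.98
tool_pos: [0.5782, -0.082, 0.1675]
tcp_rot: [3.138, 0.001, 1.791]
wrist_force: [0.4, -0.3, 0.1]
gripper_width: 0.822
grip_force: 0.0
```

```bash
python3 - <<'E'
from m import *
im=snap('top','top1.png'); sc=snap('scene','scene1.png'); print(sensors.state()['tool_pos'])
for nm,img,n,roi,k,z in [('tin_b',im,'top',(150,235,240,290),'blue',.034),('tin_y',im,'top',(150,235,240,290),'yellow',.06),('tin_y',sc,'scene',(425,190,510,255),'yellow',.06)]:
    c=blob(img,roi,k); print(n,nm,len(c),*rect(plane(n,c,z)))
print(proj('scene',[[.6585,-.081,.052]]))
E
```

```text
[ 0.5745994  -0.08178647  0.16619927]
top tin_b 235 [443.4 281.7 146.4  60.5 -77.1] -1.346
top tin_y 132 [441.4 278.1 109.3  45.5 -77.7] -1.357
scene tin_y 117 [443.9 280.5 107.9  45.3 -78.4] -1.367
[[290.65298978 309.65159981]]
```

View pics/scene1.png

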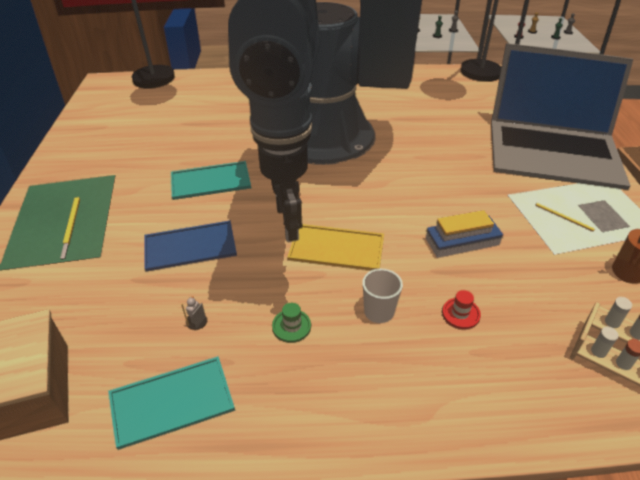

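Both pots stand in their holders (green cap at (291,309), predicted (291,310)), and the tins haven't moved. Next the yellow tin.

Emit:
arm_command(
  moves=[
    [7, -2, 5, 0, -0.01],
    [7, -2, 5, 0, 0],
    [7, -2, 5, 0, 0],
    [7, -2, 5, 0, 0],
    [7, -2, 5, 0, 0],
    [7, -2, 5, 0, 0],
    [7, -1.1, 5, 0, 0],
    [7, 0, 1.1, 0, 0],
  ],
)

```text
clock: 15.08
tool_pos: [0.4464, 0.2819, 0.1658]
tcp_rot: [3.141, -0.0, 1.784]
wrist_force: [-0.6, -0.5, -0.5]
gripper_width: 0.815
grip_force: 0.0
```

Emit:
arm_command(
  moves=[
    [7, 0, 0, -3, 0],
    [7, 0, 0, -4, 0],
    [7, 0, 0, -2.5, 0],
    [7, 0, 0, 0, 0],
  ],
)

```text
clock: 15.58
tool_pos: [0.4463, 0.2781, 0.0694]
tcp_rot: [-3.139, 0.001, 1.78]
wrist_force: [0.0, 0.6, 0.1]
gripper_width: 0.825
grip_force: 0.0
```

```bash
python3 - <<'E'
from m import *
sc=snap('scene'); t=sensors.state()['tool_pos']; print(t)
print(np.round((proj('scene',[[t[0],t[1],t[2]+.01],[.443,.2795,.06]])-[390,150])*5))
a=sc[150:270,390:540]; cv2.imwrite('pics/crop4.png',cv2.resize(a,(750,600))[:,:,::-1])
E
```

```text
[0.44709755 0.27866292 0.07083253]
[[381. 320.]
 [372. 351.]]
```

View pics/crop4.png

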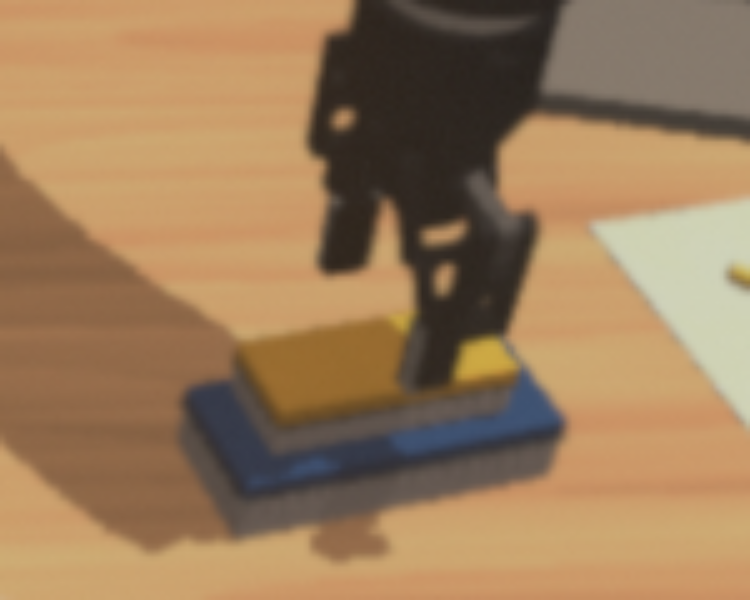

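Emit:
arm_command(
  moves=[
    [7, -0.35, 0.1, -1, 0],
    [7, 0, 0, -1.4, 0],
    [7, 0, 0, -0.8, 0],
    [7, 0, 0, 0, 0],
    [5.2, 0, 0, 0, 0],
  ],
)

```text
clock: 16.25
tool_pos: [0.4436, 0.2803, 0.039]
tcp_rot: [3.141, -0.0, 1.781]
wrist_force: [0.2, 0.8, -0.1]
gripper_width: 0.626
grip_force: 0.0
```

Emit:
arm_command(
  moves=[
    [4, 0, 0, 0, 0],
    [4, 0, 0, 0, 0],
    [4, 0, 0, 0, 0],
    [4, 0, 0, 0, 0],
    [4, 0, 0, 0, 0],
  ],
)

```text
clock: 16.88
tool_pos: [0.4438, 0.2804, 0.0394]
tcp_rot: [3.141, -0.0, 1.781]
wrist_force: [-1.4, -0.9, 5.7]
gripper_width: 0.522
grip_force: 62.2
```

Emit:
arm_command(
  moves=[
    [4, 0, 0, 1, 0],
    [4, 0, 0, 3, 0],
    [4, 0, 0, 4, 0],
    [4, 0, -2, 2, 0],
    [4, 0.2, -4, 0, -0.14],
    [4, 0.2, -4, 0, -0.14],
    [4, 0.2, -4, 0, -0.143],
    [4, 0.3, -4, 0, 0],
  ],
)

```text
clock: 17.88
tool_pos: [0.4524, 0.0989, 0.1395]
tcp_rot: [3.141, -0.0, 1.356]
wrist_force: [-0.5, 0.7, -2.3]
gripper_width: 0.529
grip_force: 61.8
```

Emit:
arm_command(
  moves=[
    [4, 0, -4, 0, 0],
    [4, 0, -3, 0, 0],
    [4, 0, -1.8, 0, 0],
    [4, 0, 0, -3, 0],
    [4, 0, 0, -3, 0],
    [4, 0, 0, -2, 0],
    [4, 0, 0, 0, 0],
  ],
)

```text
clock: 18.75
tool_pos: [0.4516, 0.0121, 0.0583]
tcp_rot: [-3.14, 0.0, 1.358]
wrist_force: [0.2, 1.0, -1.2]
gripper_width: 0.525
grip_force: 61.7
```

```bash
python3 - <<'E'
from m import *
sc=snap('scene'); t=sensors.state()['tool_pos']; print(t,sensors.state()['wrist_force'])
a=sc[170:290,265:415]; cv2.imwrite('pics/crop5.png',cv2.resize(a,(750,600))[:,:,::-1])
E
```

```text
[0.4523198  0.0121404  0.05927458] [-0.34183067  0.08834762 -0.6278839 ]
```

View pics/crop5.png

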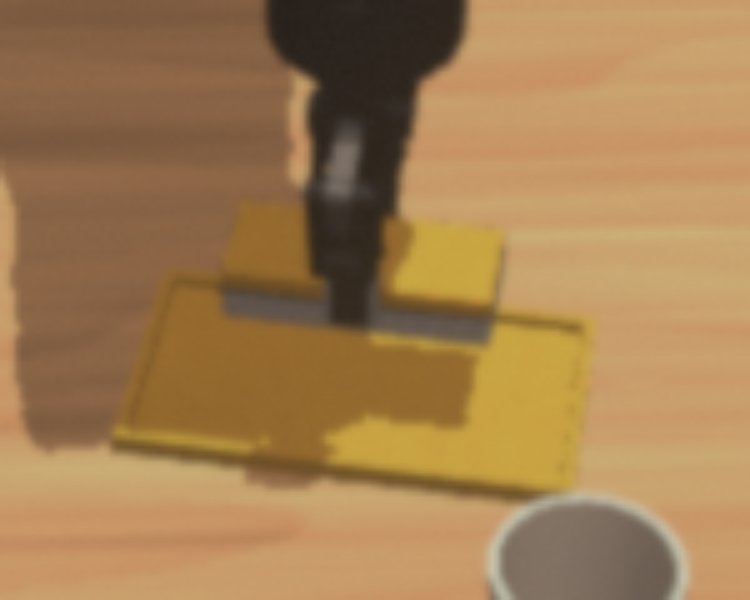

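Tin is level and lengthwise above the yellow tray. Lower it.

Emit:
arm_command(
  moves=[
    [4, 0, 0, -2, 0],
    [4, 0, 0, -1.5, 0],
    [4, 0, 0, -0.9, 0],
    [4, 0, 0, -0.4, 0],
    [4, 0, 0, -0.1, 0],
    [4, 0, 0, 0, 0],
  ],
)

```text
clock: 19.55
tool_pos: [0.4528, 0.0122, 0.0104]
tcp_rot: [3.141, -0.0, 1.358]
wrist_force: [-2.0, -0.8, 4.4]
gripper_width: 0.525
grip_force: 62.4
```

Emit:
arm_command(
  moves=[
    [5.5, 0, 0, 0, 0],
    [5.8, 0, 0, 0, 0],
    [5.8, 0, 0, 0, 0],
    [5.8, 0, 0, 2, 0],
    [7, 0, 0, 4, 0],
    [8.5, 0, 0, 5, 0],
    [8.5, 2, -3, 3, 0.1],
    [8.5, 2, -4, 0, 0.1],
  ],
)

```text
clock: 20.55
tool_pos: [0.4945, -0.0584, 0.1525]
tcp_rot: [3.137, 0.0, 1.563]
wrist_force: [0.3, 0.6, -0.4]
gripper_width: 0.991
grip_force: 0.0
```

Emit:
arm_command(
  moves=[
    [8.5, 2, -4, 0, 0],
    [8.5, 2, -4, 0, 0],
  ],
)

```text
clock: 20.8
tool_pos: [0.533, -0.1392, 0.1499]
tcp_rot: [3.141, -0.0, 1.558]
wrist_force: [0.6, 1.4, 0.0]
gripper_width: 0.998
grip_force: 0.0
```

```bash
python3 - <<'E'
from m import *
im=snap('top','top2.png'); sc=snap('scene','scene2.png'); print(sensors.state()['tool_pos'])
for nm,img,n,roi,k,z in [('tin_b',im,'top',(150,235,240,290),'blue',.034),('tin_b',sc,'scene',(425,190,510,260),'blue',.034)]:
    c=blob(img,roi,k); print(n,nm,len(c),*rect(plane(n,c,z)))
c=np.vstack([sc[175:280,280:400],cv2.resize(im[220:305,260:370],(120,93))])
cv2.imwrite('pics/crop6.png',cv2.resize(c,None,fx=3,fy=3)[:,:,::-1])
E
```

```text
[ 0.53364997 -0.14107456  0.14933586]
top tin_b 177 [443.5 281.6 146.8  60.8 -77. ] -1.343
scene tin_b 156 [448.6 283.  146.   60.9 -77.3] -1.349
```

View pics/crop6.png

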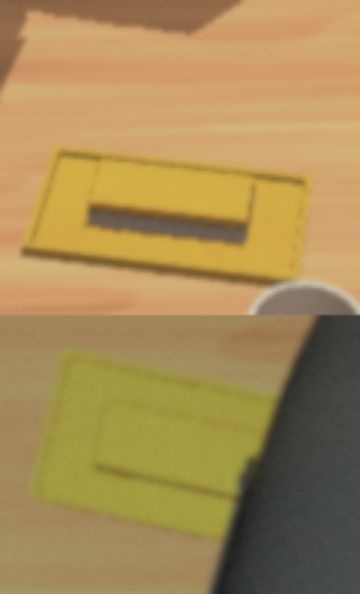

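Yellow tin looks centred in its tray, with equal margins left and right. Next the blue tin.

Emit:
arm_command(
  moves=[
    [8.5, -1.1, 5, 0, 0.1],
    [8.5, -1.1, 5, 0, 0.138],
    [8.5, -1.1, 5, 0, 0],
    [8.5, -1.1, 5, 0, 0],
    [8.5, -1.1, 5, 0, 0],
    [8.5, -1.1, 5, 0, 0],
    [8.5, -1.1, 5, 0, 0],
    [8.5, -1.2, 5, 0, 0],
  ],
)

```text
clock: 21.9
tool_pos: [0.4425, 0.264, 0.1499]
tcp_rot: [3.141, -0.0, 1.796]
wrist_force: [0.6, -0.2, -0.2]
gripper_width: 0.996
grip_force: 0.0
```

Emit:
arm_command(
  moves=[
    [8.5, 0, 2.3, 0, 0],
    [8.5, 0, 0, -3, 0],
    [8.5, 0, 0, -4, 0],
    [8.5, 0, 0, -2, 0],
    [8.5, 0, 0, 0, 0],
  ],
)

```text
clock: 22.52
tool_pos: [0.4421, 0.2847, 0.0587]
tcp_rot: [-3.139, 0.001, 1.796]
wrist_force: [-0.2, -0.6, -0.1]
gripper_width: 1.001
grip_force: 0.0
```

```bash
python3 - <<'E'
from m import *
sc=snap('scene'); t=sensors.state()['tool_pos']; print(t)
d=np.array([np.cos(.225),np.sin(.225),0]); P=np.array([t[0],t[1],t[2]+.013])
print(np.round((proj('scene',[P-d*.0425,P+d*.0425,[.445,.282,.034]])-[390,150])*5))
c=blob(sc,(425,190,510,260),'blue');
a=sc[150:270,390:540]; cv2.imwrite('pics/crop7.png',cv2.resize(a,(750,600))[:,:,::-1])
E
```

```text
[0.44296077 0.28514718 0.0598727 ]
[[345. 265.]
 [439. 394.]
 [368. 401.]]
```

View pics/crop7.png

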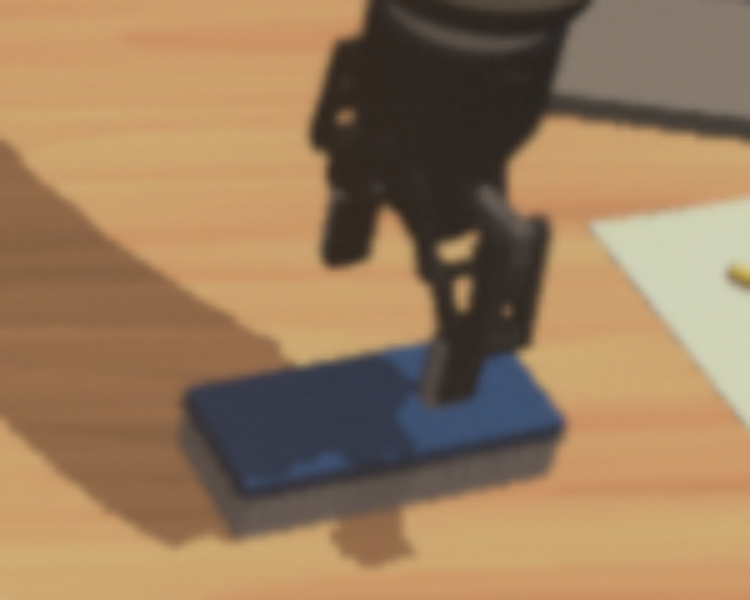

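Emit:
arm_command(
  moves=[
    [8.5, 0.35, -0.2, -1.5, 0],
    [8.5, 0, 0, -1.5, 0],
    [8.5, 0, 0, -0.6, 0],
    [8.5, 0, 0, -0.2, 0],
    [8.5, 0, 0, -0.2, 0],
    [8.5, 0, 0, 0, 0],
  ],
)

```text
clock: 23.32
tool_pos: [0.447, 0.2832, 0.02]
tcp_rot: [3.141, -0.0, 1.796]
wrist_force: [0.5, -0.1, -0.2]
gripper_width: 0.993
grip_force: 0.0
```

Emit:
arm_command(
  moves=[
    [8.5, 0, 0, -0.3, 0],
    [8.5, 0, 0, -0.4, 0],
    [8.5, 0, 0, -0.4, 0],
    [8.5, 0, 0, 0, 0],
  ],
)

```text
clock: 23.82
tool_pos: [0.4467, 0.283, 0.0084]
tcp_rot: [-3.141, 0.0, 1.796]
wrist_force: [-0.1, 0.1, 1.3]
gripper_width: 0.996
grip_force: 0.0
```

Emit:
arm_command(
  moves=[
    [7, 0, 0, 0, 0],
    [6, 0, 0, 0, 0],
    [6, 0, 0, 0, 0],
    [6, 0, 0, 0, 0],
    [6, 0, 0, 0, 0],
    [6, 0, 0, 0, 0],
  ],
)

```text
clock: 24.58
tool_pos: [0.447, 0.2832, 0.0092]
tcp_rot: [3.141, -0.0, 1.796]
wrist_force: [-2.1, -1.2, 5.4]
gripper_width: 0.736
grip_force: 66.7
```

Emit:
arm_command(
  moves=[
    [6, 0, 0, 1, 0],
    [6, 0, 0, 3, 0],
    [6, 0, 0, 4, 0],
    [6, 0, -2, 2, 0],
    [6, 0, -4, 0, 0],
    [6, 0, -4, 0, 0],
    [6, 0, -4, 0, 0],
    [6, 0, -4, 0, 0],
  ],
)

```text
clock: 25.58
tool_pos: [0.4468, 0.102, 0.1094]
tcp_rot: [3.141, 0.0, 1.796]
wrist_force: [-0.1, 1.3, -1.7]
gripper_width: 0.734
grip_force: 67.1
```

Emit:
arm_command(
  moves=[
    [6, 0, -4, 0, 0],
    [6, 0, -4, 0, 0],
    [6, 0, -4, 0, 0],
    [6, 0, -4, 0, 0],
    [6, 0, -4, 0, 0],
    [6, 0, -4, 0, 0],
    [6, 0, -4, 0, 0],
    [6, 0, -4, 0, 0],
  ],
)

```text
clock: 26.58
tool_pos: [0.4468, -0.2182, 0.1094]
tcp_rot: [3.141, 0.0, 1.796]
wrist_force: [0.2, 0.2, -2.4]
gripper_width: 0.735
grip_force: 67.0
```

Emit:
arm_command(
  moves=[
    [6, -0.6, -4, 0, -0.011],
    [6, -0.5, -4, 0, 0],
    [6, 0, -0.4, 0, 0],
    [6, 0, 0, -2, 0],
    [6, 0, 0, -2, 0],
    [6, 0, 0, -2, 0],
    [6, 0, 0, 0, 0],
  ],
)

```text
clock: 27.45
tool_pos: [0.4352, -0.2998, 0.0481]
tcp_rot: [-3.14, -0.002, 1.785]
wrist_force: [0.3, 0.5, -2.7]
gripper_width: 0.735
grip_force: 66.8
```

```bash
python3 - <<'E'
from m import *
sc=snap('scene'); t=sensors.state()['tool_pos']; print(t,sensors.state()['wrist_force'])
a=sc[170:290,115:265]; cv2.imwrite('pics/crop8.png',cv2.resize(a,(750,600))[:,:,::-1])
E
```

```text
[ 0.43578693 -0.30024615  0.04904026] [ 0.30286061 -0.74624738 -2.80901979]
```

View pics/crop8.png

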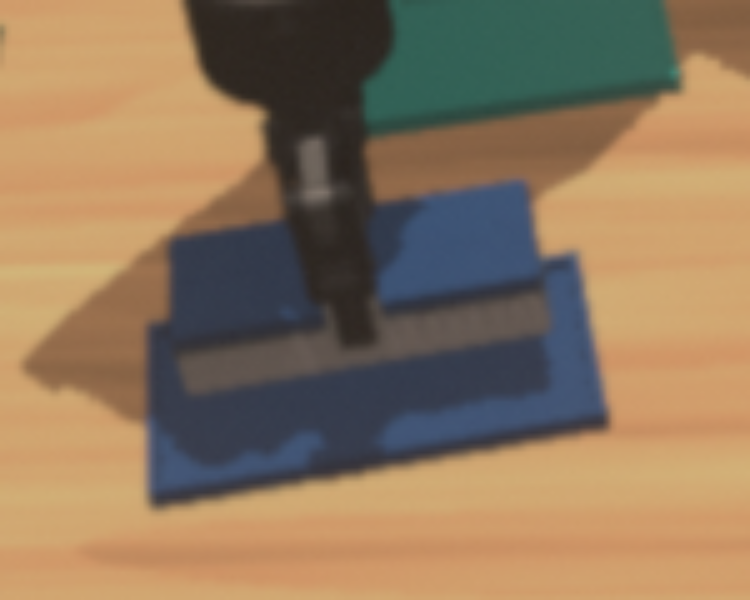

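Level, lengthwise and centred over the navy tray. Lower it.

Emit:
arm_command(
  moves=[
    [6, 0, 0, -1.2, 0],
    [6, 0, 0, -1.1, 0],
    [6, 0, 0, -0.7, 0],
    [6, 0, 0, -0.4, 0],
    [6, 0, 0, -0.1, 0],
    [6, 0, 0, 0, 0],
  ],
)

```text
clock: 28.25
tool_pos: [0.4359, -0.3008, 0.0142]
tcp_rot: [3.142, 0.0, 1.785]
wrist_force: [-3.1, 2.1, 7.8]
gripper_width: 0.738
grip_force: 68.2
```

Emit:
arm_command(
  moves=[
    [7.5, 0, 0, 0, 0],
    [8, 0, 0, 0, 0],
    [8, 0, 0, 0, 0],
    [8, 0, 0, 3, 0],
    [8, 0, 0, 5, 0],
    [8, 0, 0, 5, 0],
    [8, -3, -3, 3, 0],
    [8, -4, -3, 0, 0],
  ],
)

```text
clock: 29.25
tool_pos: [0.3666, -0.3624, 0.1762]
tcp_rot: [3.139, 0.004, 1.786]
wrist_force: [0.6, 0.8, -0.8]
gripper_width: 0.938
grip_force: 0.0
```

Emit:
arm_command(
  moves=[
    [8, -4, -3, 0, 0],
    [8, -4, -3, 0, 0],
    [8, -3, -3, 0, 0],
    [8, 0, 0, 0, 0],
  ],
)

```text
clock: 29.75
tool_pos: [0.2541, -0.4524, 0.1737]
tcp_rot: [-3.141, 0.0, 1.781]
wrist_force: [0.5, -0.2, 0.0]
gripper_width: 0.936
grip_force: 0.0
```

```bash
python3 - <<'E'
from m import *
im=snap('top'); sc=snap('scene'); print(sensors.state()['tool_pos'])
def outl(cx,cy,yaw,L,W,z):
    R=np.array([[np.cos(yaw),-np.sin(yaw)],[np.sin(yaw),np.cos(yaw)]]); q=np.array([[1,1],[1,-1],[-1,-1],[-1,1]])*[L/2,W/2]@R.T+[cx,cy]
    return np.c_[q,np.full(4,z)]
def ring(cx,cy,r,z):
    a=np.linspace(0,6.28,40); return np.c_[cx+r*np.cos(a),cy+r*np.sin(a),np.full(40,z)]
shapes=[outl(.4525,.0115,1.358,.11,.046,.031),outl(.4355,-.301,-1.357,.15,.064,.039),ring(.643,.2335,.017,.052),ring(.6585,-.081,.017,.052)]
big=[]
for n,i,(x0,y0,x1,y1) in(('scene',sc,(130,200,530,350)),('top',im,(190,150,520,310))):
    f=2; o=cv2.resize(i[y0:y1,x0:x1],None,fx=f,fy=f)
    for s in shapes: cv2.polylines(o,[((proj(n,s)-[x0,y0]+.5)*f).astype(int)],True,(255,255,255),1)
    big.append(cv2.resize(o,(660,300)) if n=='top' else cv2.resize(o,(660,int(660*o.shape[0]/o.shape[1]))))
cv2.imwrite('pics/fin.png',np.vstack(big)[:,:,::-1])
E
```

```text
[ 0.25588555 -0.4508028   0.1737232 ]
```

View pics/fin.png

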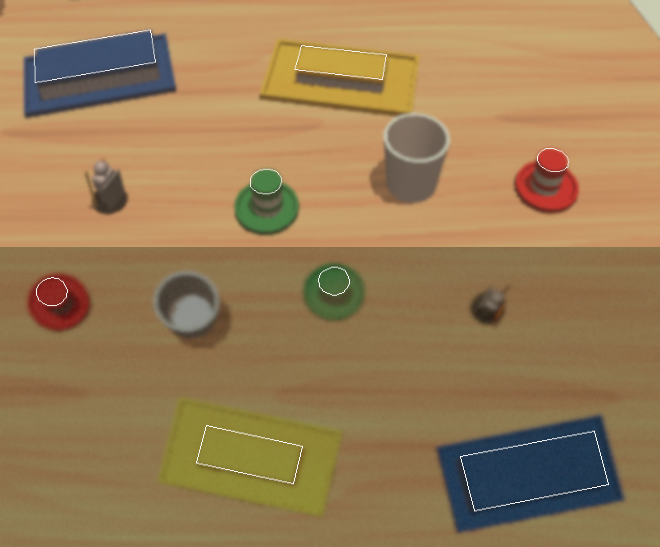

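All four drawn outlines sit on their objects in both views, within a couple of millimetres. The mug and figure haven't moved, so I'm handing in.

```bash
python3 -c "
from cell import order
print(order.finish_job())"
```

```text
the job is handed in; nothing more can be done
None
```

Job handed in at about 30 s on the robot clock: the final pictures show both pots upright in their own holders and both tins lid up and lengthwise in their own trays, all within a few mm of centre, with the mug and figure undisturbed; the judge's verdict was not shown.

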